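# Set the tension of a leaf-spring hold-down on a jeweller's bench

### The job

Test the brass hold-down leaf as found by pressing down on its red button with the fingers, steadily with about 8 N: it is too firm. Then ease it by sliding the brass tension poise (blue fin) towards the pivot and test again, until a press of 8 N, held steady for at least half a second, pushes the button down 6 mm, give or take about a millimetre. Never press the button with more than 20 N; finish with the leaf free and the poise left as set, and do not disturb the pliers, ring tray and cuff.

Things in the scene. Friction and masses are not known exactly. Their poses are not given: they have to be found in the camera images.
- clip: hold-down fixture bolted to the bench: grey base plate 130 x 360 x 12 mm. Origin on its underside, below the leaf's pivot; z up. Along its y axis, above the plate: tip of the brass leaf at y = +142 mm, a steel bridge that stops the leaf from rising at +110 (top 49 mm above the bench), red button at +60, two dark pivot cheeks at 0 (top 54 mm), poise at -130 to -38, tail block at -175.
- leaf: sprung brass leaf, 18 mm wide, 42 mm above the bench; origin at its pivot, y to its tip. Pre-tensioned up against its stop: no give until the press on the button exceeds the pre-tension (hidden, about 8 to 16.5 N as found), then 2 mm at the button per further 1 N; rigid after 13 mm. Heavy to set moving: press slowly.
- button: red dome, radius 10 mm, fixed on the leaf at mid-span, 60 mm from its pivot. Origin at the centre of the dome's sphere. Only a press on the button counts as a test.
- button_top (a point): the top of the red dome, where to press: 53 mm above the bench with the leaf at rest; it goes down with the leaf.
- poise_grip (a point): grasp point in the middle of the poise's blue fin, 87 mm above the bench. The fin is 14 mm thick along the clip's y (pinch it that way from above), 28 mm wide along x; its top is 16 mm above this point and the top of the brass block (48 x 44 x 50 mm) 20 mm below it. Clear on both y sides.
- poise (a joint): position of the brass tension poise (0.92 kg, slides on the leaf's tail), in m, 0 to 0.092; grows towards the clip's +y, that is towards the pivot. Every 10 mm towards +y eases the pre-tension by 1.5 N at the button. Starts at 0 to 0.006. It stays where it is left; about 4 N moves it.
- pliers: loose pliers with black grips, lying, 160 mm long; origin at the pivot, on the bench. Bystander.
- ring_tray: loose open wooden tray with rings, 85 x 85 x 20 mm; origin under its centre. Bystander.
- cuff: loose thin brass cuff, an upright open ring 62 mm across and 45 mm high; origin under its centre. Bystander.

How it is judged:
By the outcome, as a careful person would: the job done as asked, in the order asked, and still so for the second after the job is handed in, with the robot touching nothing.
It also fails if it takes over 72 s, if anything falls off the work surface, if the arm or the gripper's body presses on something with over 40 N, if the wrist force passes 120 N, or if a joint passes its speed limit or range.

### The arm

A 7-joint arm with a two-finger parallel gripper is mounted at the origin on the work surface. World frame = base frame: x ahead of the robot, y to its left, z up, the work surface at z = 0. Lengths are in m, angles in rad, forces in N, time in s.
With the tool pointing down it reaches from about 0.4 to 0.875 m from the base axis. Payload 19.3 kg.
Tool frame: the origin (TCP) lies midway between the tips of the shut fingers; the grasp point (between the pads) lies 19 mm behind it (bot.tcp_to_grasp is the distance from the TCP to the grasp point, in m); z points along the fingers, y is the direction in which the jaws open and shut (so a half turn about z gives the same grasp; the last joint's range is limited). The gripper opens to 85 mm and grips with 20 to 120 N. Pads are 22 mm wide; open, the fingers measure 114 mm over their backs; the gripper's body (76 mm by 85 mm) begins 54 mm behind the grasp point. The pads swing forward as they close: fully open they stand 13 mm farther back than shut.
Start: joints at [1.235, 0.521, -0.036, 1.599, 0.021, 1.021, -0.113], TCP at [0.164, -0.603, 0.231] pointing down, gripper open.
Joint ranges: [-2.91, 2.91], [-0.3, 2.13], [-1.5, 1.42], [0.17, 2.43], [-1.26, 4.41], [0.16, 1.93], [-2.52, 2.52]. Speed limits (rad/s): [1.89, 1.89, 2.39, 2.39, 3.01, 3.01, 3.01].

### API

Orientations are given as [roll, pitch, yaw] about the fixed x, y, z axes, in that order (R = Rz(yaw) Ry(pitch) Rx(roll)).
In Python, from workcell import bot gives the robot as it stands. The module is installed in compiled form; this text tells all that it offers.
- The arm moves only by the tool drive_tool, never from a script. Its argument "series" is a list of rows, each a list of 5 numbers: the opening in per cent of the stroke, from 0 (shut) to 100 (fully open), then the shift along the world's x, y, z in m, then the turn about the world's z in rad. A call has 1 to 12 rows; each row shifts and turns the pose as measured when the row begins; what a row does not reach is not made up. A row lasts 1/10 s, in which the tool goes at most 50 mm and 8.59 degrees, less where a joint would pass 70% of its speed; a pose out of reach is approached as far as the arm can. A call with a gripper value outside its range is refused whole. The fingers move at their own pace and stop on an object; "newtons" is the grip in N (left out, the last holds). Time passes only in rows, so rows that do not move let the fingers close. It gives the time, the measured TCP pose, the force and the opening at its end, in the units of the state.
- bot.observe(): the state, without advancing time (a new reading comes with each control period).
- bot.grab_frame(name): name is "side" or "top" or "wrist"; returns the picture (384x512x3 uint8, red, green, blue); there is no depth.
- bot.camera_info(name): a dict with "fx", "fy", "cx", "cy" (pixels), "cam_to_world" (4x4, takes a point from camera to world coordinates). Camera axes: x right, y down, z forward; pixel columns grow to the right and rows downward; lengths in m; the calibration is good to about 2 mm. A picture is of the moment at which its call begins: read the wrist's pose just before it. camera_info takes no time and is no camera call; for the wrist camera it gives the pose at the moment of the call.
- bot.job_done(): hands the job in, once; it reports no verdict.
Trained networks look in the newest picture that a camera, given by its name, has taken for a name from the list of things; names that differ only in an ending like _2 or _b are one class to them, and where a whole thing is asked for, a point or a joint stands for the part that bears it (a point fixed in the world has none). Each returns a list of dicts, best first, with "conf" (0 to 1); they miss things now and then, are a little off and sometimes report something else, mostly with a low value. They report only what shows in the picture. A call takes as long as a camera call.
- bot.masks_of(camera, target): "mask" (384x512 bool, what is visible of it) and "point" ([column, row] in pixels, amid what is visible of it).
The state is a dict: "clock": time; "qpos": joint angles; "qd": joint speeds; "joint_efforts": joint torques, N m; "position": TCP position; "tool_rot": TCP orientation; "force": force on the tool from outside, world axes, zero at the start; "moment": the same for the moment, N m; "grip_width": finger opening in m.
Only numpy, scipy, OpenCV 4.12 (cv2) and the standard library are available. Lean on these libraries where they do the work, as an engineer would, in place of code of your own. Each camera call takes 0.05 s, during which the arm holds its last target.

## Working session

There is one attempt and no reset: what is moved stays moved. The work goes in short steps, Python scripts to look and compute and a tool call to move; the robot and the scene stay as the last step left them, time stands still between calls to the robot, and variables do not carry over. Pictures are saved under pics/ and viewed, and the job is handed in when it is done.

Besides the shell and the picture viewer there is one more tool, called after "Emit:" as name(argument=value, ...), one argument or row to a line, values as JSON. drive_tool: Moves the arm, as the interface text tells. Its arguments: {"type":"object","properties":{"series":{"type":"array","items":{"type":"array","items":{"type":"number"}}},"newtons":{"type":"number"}},"required":["series"]}

```bash
mkdir -p pics
cat > h.py <<'E'
import numpy as np, cv2
from workcell import bot
def snap(n,f):
    im=bot.grab_frame(n); cv2.imwrite('pics/'+f,im[:,:,::-1]); return im
def ray(n,p):
    c=bot.camera_info(n); T=np.array(c['cam_to_world']); d=T[:3,:3]@np.array([(p[0]-c['cx'])/c['fx'],(p[1]-c['cy'])/c['fy'],1]); return T[:3,3],d
def onz(n,p,z):
    o,d=ray(n,p); return o+d*(z-o[2])/d[2]
def proj(n,P):
    c=bot.camera_info(n); T=np.array(c['cam_to_world']); q=T[:3,:3].T@(np.array(P)-T[:3,3]); return [c['fx']*q[0]/q[2]+c['cx'],c['fy']*q[1]/q[2]+c['cy']]
E
python3 - <<'E'
from h import *
np.set_printoptions(precision=4,suppress=True)
print(bot.observe())
snap('top','t0.png')
for t in ['clip','button','poise_grip','leaf','pliers','ring_tray','cuff']:
    for r in bot.masks_of('top',t)[:2]: print('top',t,round(r['conf'],2),r['point'],r['mask'].sum())
snap('side','s0.png')
for t in ['button','poise_grip']:
    for r in bot.masks_of('side',t)[:2]: print('side',t,round(r['conf'],2),r['point'],r['mask'].sum())
for n in ['top','side']: print(bot.camera_info(n))
E
```

```text
{'clock': 0.0, 'qpos': array([ 1.2348,  0.522 , -0.0363,  1.6   ,  0.0212,  1.0211, -0.1128]), 'qd': array([ 0.0002, -0.0009, -0.001 , -0.0008,  0.0003, -0.0006, -0.0004]), 'joint_efforts': array([ -0.0008, -92.7134,   1.9797, -36.9948,   0.018 ,   0.0079,
        -0.    ]), 'position': array([ 0.164 , -0.6027,  0.2307]), 'tool_rot': array([-3.1404,  0.0001,  0.2658]), 'force': array([-0.3043,  0.1397,  0.4328]), 'moment': array([-0.0212, -0.0207,  0.0117]), 'grip_width': 0.08547769560908886}
top clip 0.86 [308.2, 214.2] 5673
top clip 0.74 [339.6, 229.8] 382
top button 0.44 [279.9, 198.6] 25
top poise_grip 0.68 [342.9, 230.3] 347
top poise_grip 0.49 [330.4, 218.6] 1050
top leaf 0.57 [329.7, 219.2] 1078
top pliers 0.7 [326.2, 169.4] 404
top ring_tray 0.94 [225.9, 160.6] 882
top ring_tray 0.53 [340.1, 231.4] 327
top cuff 0.73 [284.1, 194.7] 37
top cuff 0.59 [393.8, 256.6] 298
side button 0.43 [269.0, 224.1] 45
side button 0.3 [270.3, 282.3] 975
side poise_grip 0.63 [268.9, 281.4] 962
{'fx': 348.7210523040539, 'fy': 348.7210523040539, 'cx': 254.25995725441192, 'cy': 191.52840089926997, 'cam_to_world': array([[ 0.0375, -0.9783,  0.2038,  0.3852],
       [-0.9993, -0.036 ,  0.0109,  0.0651],
       [-0.0034, -0.204 , -0.979 ,  1.0039],
       [ 0.    ,  0.    ,  0.    ,  1.    ]])}
{'fx': 376.0016602306833, 'fy': 376.0016602306833, 'cx': 252.61392470903127, 'cy': 194.86717512818646, 'cam_to_world': array([[ 0.9303, -0.1827,  0.3182,  0.2813],
       [-0.3669, -0.4759,  0.7993, -0.6164],
       [ 0.0054, -0.8603, -0.5097,  0.5298],
       [ 0.    ,  0.    ,  0.    ,  1.    ]])}
```

View pics/t0.png

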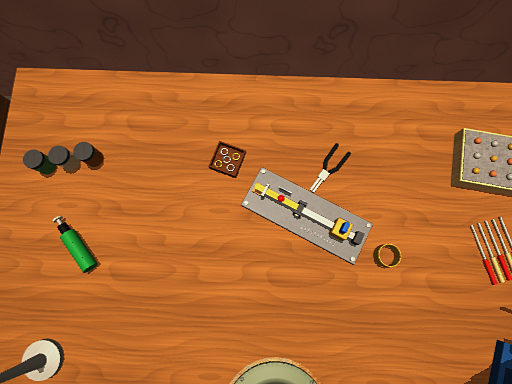

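View pics/s0.png

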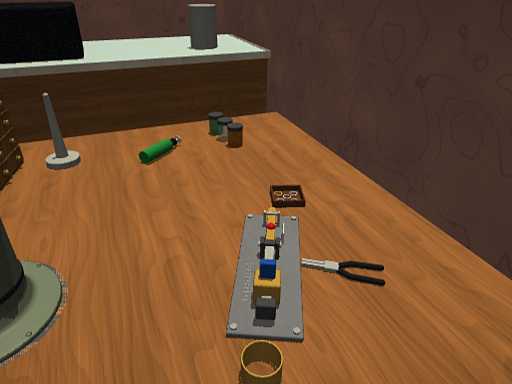

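Run:
```python
import cv2
for f,(x0,y0,x1,y1) in dict(t0=(190,120,430,290),s0=(150,120,400,330)).items():
    im=cv2.imread(f'pics/{f}.png')[y0:y1,x0:x1]; cv2.imwrite(f'pics/{f}z.png',cv2.resize(im,None,fx=2.8,fy=2.8,interpolation=cv2.INTER_CUBIC))
```

```text
(no output)
```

View pics/t0z.png

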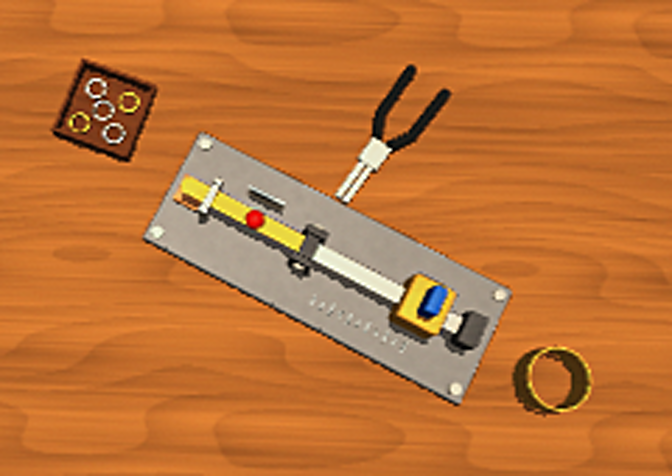

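View pics/s0z.png

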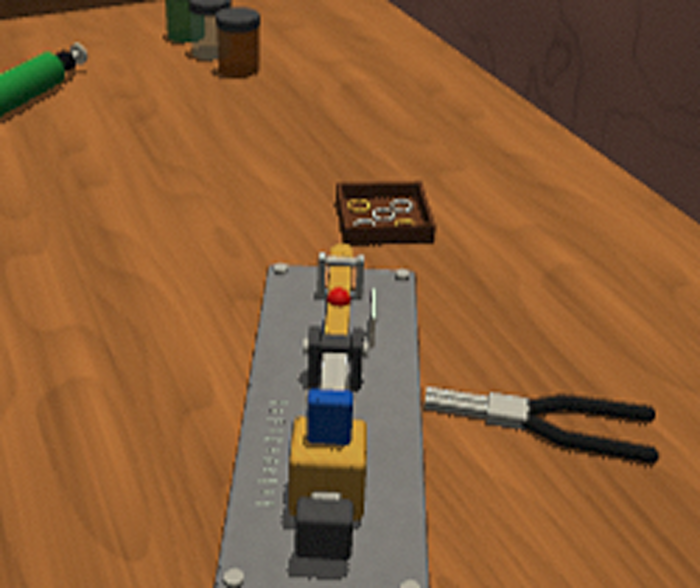

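Run:
```python
from h import *
np.set_printoptions(precision=4,suppress=True)
# colours
def cent(f,fn):
    im=cv2.imread('pics/'+f)[:,:,::-1].astype(int); m=fn(im[...,0],im[...,1],im[...,2]).astype(np.uint8)
    n,l,s,c=cv2.connectedComponentsWithStats(m); return [(s[i,4],c[i].round(1)) for i in np.argsort(-s[:,4]) if i>0 and s[i,4]>8]
red=lambda r,g,b:(r>130)&(g<50)&(b<60); blue=lambda r,g,b:(b>90)&(r<80)&(b>g+30)
for f,n in (('t0.png','top'),('s0.png','side')):
    print(n,cent(f,red),cent(f,blue))
print('btn top',onz('top',[281,198.5],.048),'side',onz('side',[270.3,226],.048))
# plate corners by mask
r=bot.grab_frame('top'); m=max(bot.masks_of('top','clip'),key=lambda d:d['conf'])['mask'].astype(np.uint8)
rc=cv2.minAreaRect(cv2.findContours(m,0,2)[0][0]); print(rc)
P=np.array([onz('top',p,.012) for p in cv2.boxPoints(rc)]);print(P,np.linalg.norm(np.diff(P,axis=0),axis=1),P.mean(0))
```

```text
top [(np.int32(103), array([490.2, 271.3])), (np.int32(102), array([504.8, 267. ])), (np.int32(31), array([280.5, 197.8]))] [(np.int32(145), array([505.9, 352.9])), (np.int32(51), array([345.1, 226.8]))]
side [(np.int32(25), array([270.6, 225.1]))] [(np.int32(81), array([267.7, 261.6]))]
btn top [0.5671 0.0005 0.048 ] side [ 0.5691 -0.0003  0.048 ]
((307.1000061035156, 215.30001831054688), (128.3502960205078, 46.957427978515625), 26.56505012512207)
[[ 0.5429  0.1177  0.012 ]
 [ 0.6704  0.0616  0.012 ]
 [ 0.5128 -0.271   0.012 ]
 [ 0.3933 -0.2088  0.012 ]] [0.1394 0.368  0.1347] [ 0.5299 -0.0751  0.012 ]
```

Emit:
drive_tool(
  series=[
    [0,0.027,0.04,0,-0.058],
    [0,0.027,0.04,0,-0.058],
    [0,0.027,0.04,0,-0.058],
    [0,0.027,0.04,0,-0.058],
    [0,0.027,0.04,0,-0.058],
    [0,0.027,0.04,0,-0.058],
    [0,0.027,0.04,0,-0.058],
    [0,0.027,0.04,0,-0.058],
    [0,0.027,0.04,0,-0.058],
    [0,0.027,0.04,0,-0.058],
    [0,0.027,0.04,0,-0.058],
    [0,0.027,0.04,0,-0.058],
  ],
  newtons=40,
)

```text
clock: 1.85
position: [0.4917, -0.109, 0.2327]
tool_rot: [3.139, -0.004, -0.469]
force: [1.2, -0.5, -0.0]
grip_width: -0.0001
```

Run:
```python
from h import *
from scipy.optimize import least_squares
np.set_printoptions(precision=4,suppress=True)
# fit the clip yaw / position from fin & button in both views
f=lambda p: np.concatenate([(np.array(proj(n,p))-q) for n,q in (('top',[345.1,226.8]),('side',[267.7,261.6]))])
s=least_squares(f,[.49,-.17,.09]);print('fin',s.x,s.fun)
f=lambda p: np.concatenate([(np.array(proj(n,p))-q) for n,q in (('top',[280.5,197.8]),('side',[270.6,225.1]))])
s=least_squares(f,[.49,-.17,.09]);print('btn',s.x,s.fun)
o=bot.observe();print(o['position'],o['tool_rot'],o['force'],o['grip_width'])
```

```text
fin [ 0.4897 -0.1635  0.1015] [ 0.1421 -0.4475 -0.3059  0.0619]
btn [0.5699 0.0017 0.0488] [ 0.1207 -0.3615 -0.2954  0.0632]
[ 0.4917 -0.109   0.2327] [ 3.1388 -0.0036 -0.4688] [ 1.158  -0.4607 -0.0367] -9.614571559627849e-05
```

Emit:
drive_tool(
  series=[
    [0,0.02,0.028,-0.02,0.02],
    [0,0.02,0.028,-0.03,0],
    [0,0.02,0.028,-0.03,0],
    [0,0.015,0.022,-0.03,0],
    [0,0,0,0,0],
  ],
)

```text
clock: 2.35
position: [0.5729, 0.0094, 0.1198]
tool_rot: [-3.14, -0.008, -0.442]
force: [-2.1, -0.8, 0.3]
grip_width: -0.0001
```

Run:
```python
from h import *
np.set_printoptions(precision=4,suppress=True)
o=bot.observe();print(o['position'],o['tool_rot'],o['force'],o['moment'])
snap('wrist','w1.png')
print(proj('wrist',[.569,.0005,.053]),proj('wrist',o['position']))
for t in ['button','button_top']:
  for r in bot.masks_of('wrist',t)[:2]: print(t,r['conf'],r['point'],r['mask'].sum(),onz('wrist',r['point'],.047))
```

```text
[0.5729 0.0094 0.1198] [-3.1397 -0.0084 -0.4424] [-2.1184 -0.76    0.3222] [0.0075 0.0903 0.0512]
[np.float64(266.65337750452096), np.float64(204.11721611695216)] [np.float64(253.38802483847917), np.float64(242.18772880151158)]
button 0.77 [262.7, 195.1] 463 [ 0.5751 -0.0007  0.047 ]
button_top 0.74 [483.9, 199.3] 3858 [ 0.4959 -0.1596  0.047 ]
button_top 0.62 [264.8, 199.6] 477 [ 0.571  -0.0016  0.047 ]
```

View pics/w1.png

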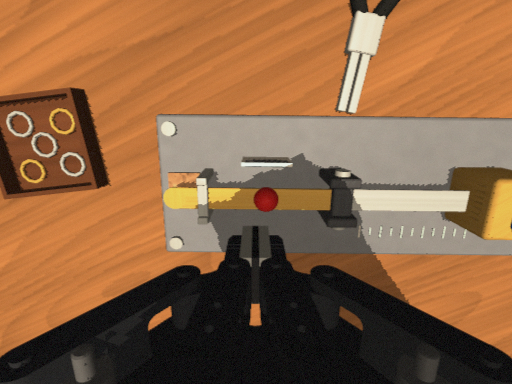

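Run:
```python
from h import *
np.set_printoptions(precision=4,suppress=True)
o=bot.observe();print(o['position'],o['tool_rot'],o['force'])
im=cv2.imread('pics/w1.png').astype(int);m=((im[...,2]>110)&(im[...,1]<50)).astype(np.uint8)
n,l,s,c=cv2.connectedComponentsWithStats(m);i=1+np.argmax(s[1:,4]);print(s[i],c[i],onz('wrist',c[i],.048))
a=onz('wrist',(187,116),.012);b=onz('wrist',(510,117),.012);print(np.arctan2(*(a-b)[:2]))
a=onz('wrist',(220,198.5),.042);b=onz('wrist',(445,201),.042);print(a,b,np.arctan2(*(a-b)[:2]))
```

```text
[0.5732 0.0051 0.1238] [-3.1394 -0.0127 -0.4469] [ 0.6578 -1.3777  0.7493]
[254 191  24  21 347] [265.4409 201.0144] [ 0.57   -0.0016  0.048 ]
0.4490639637843696
[0.5862 0.0317 0.042 ] [ 0.505  -0.1337  0.042 ] 0.45665884371312127
```

Emit:
drive_tool(
  series=[
    [0,-0.004,-0.006,-0.015,-0.006],
    [0,0,0,-0.02,0],
    [0,0,0,-0.015,0],
    [0,0,0,-0.005,0],
    [0,0,0,0,0],
    [0,0,0,0,0],
  ],
)

```text
clock: 3.1
position: [0.5713, -0.0079, 0.0751]
tool_rot: [-3.136, -0.023, -0.462]
force: [-0.2, -0.2, 0.6]
grip_width: -0.0
```

Run:
```python
from h import *
np.set_printoptions(precision=4,suppress=True)
o=bot.observe();print(o['position'],o['tool_rot'],o['force'])
snap('wrist','w2.png')
```

```text
[ 0.5713 -0.0079  0.0751] [-3.1365 -0.0233 -0.4618] [-0.1924 -0.2089  0.5579]
```

View pics/w2.png

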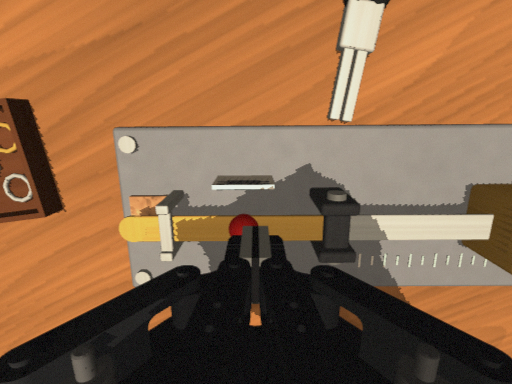

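Emit:
drive_tool(
  series=[
    [0,-0.001,0.004,-0.005,0.005],
    [0,-0.001,0.004,-0.005,0],
    [0,0,0,0,0],
    [0,0,0,0,0],
  ],
)

```text
clock: 3.55
position: [0.5699, 0.0011, 0.0659]
tool_rot: [-3.135, -0.025, -0.456]
force: [-0.1, -0.5, 0.8]
grip_width: -0.0002
```

Run:
```python
from h import *
np.set_printoptions(precision=4,suppress=True)
o=bot.observe();print(o['position'],o['tool_rot'],o['force'])
```

```text
[0.5699 0.0011 0.0659] [-3.1351 -0.0254 -0.4561] [-0.0698 -0.4848  0.7794]
```

Emit:
drive_tool(
  series=[
    [0,0,0,-0.005,0],
    [0,0,0,-0.003,0],
    [0,0,0,0,0],
    [0,0,0,0,0],
  ],
)

```text
clock: 3.95
position: [0.5699, 0.0012, 0.057]
tool_rot: [-3.135, -0.025, -0.456]
force: [0.2, -0.0, 0.9]
grip_width: -0.0002
```

Emit:
drive_tool(
  series=[
    [0,0,0,-0.001,0],
  ],
)

```text
clock: 4.05
position: [0.5699, 0.0011, 0.056]
tool_rot: [-3.135, -0.025, -0.456]
force: [1.3, 0.3, -0.0]
grip_width: -0.0001
```

Emit:
drive_tool(
  series=[
    [0,0,0,-0.001,0],
  ],
)

```text
clock: 4.15
position: [0.57, 0.0011, 0.055]
tool_rot: [-3.135, -0.025, -0.456]
force: [-0.4, -0.5, -1.0]
grip_width: 0.0003
```

Emit:
drive_tool(
  series=[
    [0,0,0,-0.001,0],
  ],
)

```text
clock: 4.25
position: [0.57, 0.001, 0.054]
tool_rot: [-3.135, -0.025, -0.456]
force: [-0.4, -0.1, -0.1]
grip_width: 0.0001
```

Emit:
drive_tool(
  series=[
    [0,0,0,-0.001,0],
  ],
)

```text
clock: 4.35
position: [0.5701, 0.001, 0.053]
tool_rot: [-3.135, -0.026, -0.456]
force: [-1.6, 0.7, 8.0]
grip_width: -0.0001
```

Emit:
drive_tool(
  series=[
    [0,0,0,0,0],
  ],
)

```text
clock: 4.45
position: [0.5701, 0.001, 0.0531]
tool_rot: [-3.135, -0.026, -0.456]
force: [-2.4, -1.0, 3.6]
grip_width: -0.0002
```

Emit:
drive_tool(
  series=[
    [0,0,0,0,0],
  ],
)

```text
clock: 4.55
position: [0.5701, 0.001, 0.0532]
tool_rot: [-3.135, -0.026, -0.456]
force: [-1.4, 1.1, 1.9]
grip_width: -0.0001
```

Emit:
drive_tool(
  series=[
    [0,0,0,-0.0002,0],
  ],
)

```text
clock: 4.65
position: [0.5702, 0.001, 0.0531]
tool_rot: [-3.135, -0.026, -0.456]
force: [-1.4, 0.4, 4.6]
grip_width: -0.0002
```

Emit:
drive_tool(
  series=[
    [0,0,0,-0.0002,0],
  ],
)

```text
clock: 4.75
position: [0.5701, 0.001, 0.053]
tool_rot: [-3.135, -0.026, -0.456]
force: [-1.0, -0.6, 6.3]
grip_width: 0.0003
```

Emit:
drive_tool(
  series=[
    [0,0,0,-0.0003,0],
  ],
)

```text
clock: 4.85
position: [0.5702, 0.001, 0.0529]
tool_rot: [-3.135, -0.026, -0.456]
force: [-3.0, 0.4, 9.1]
grip_width: 0.0001
```

Emit:
drive_tool(
  series=[
    [0,0,0,-0.0003,0],
  ],
)

```text
clock: 4.95
position: [0.5702, 0.001, 0.0529]
tool_rot: [-3.135, -0.026, -0.456]
force: [-3.9, -0.1, 11.0]
grip_width: -0.0
```

Emit:
drive_tool(
  series=[
    [0,0,0,-0.0002,0],
  ],
)

```text
clock: 5.05
position: [0.5702, 0.0011, 0.0529]
tool_rot: [-3.135, -0.026, -0.456]
force: [-3.0, -0.3, 8.2]
grip_width: -0.0003
```

Emit:
drive_tool(
  series=[
    [0,0,0,-0.0002,0],
  ],
)

```text
clock: 5.15
position: [0.5702, 0.001, 0.0529]
tool_rot: [-3.135, -0.026, -0.456]
force: [-2.7, -0.8, 8.1]
grip_width: 0.0002
```

Emit:
drive_tool(
  series=[
    [0,0,0,-0.0002,0],
    [0,0,0,-0.0002,0],
    [0,0,0,-0.0002,0],
    [0,0,0,-0.0002,0],
  ],
)

```text
clock: 5.55
position: [0.5702, 0.001, 0.053]
tool_rot: [-3.135, -0.027, -0.456]
force: [-2.3, -0.3, 7.7]
grip_width: -0.0003
```

Emit:
drive_tool(
  series=[
    [0,0,0,-0.0002,0],
    [0,0,0,-0.0002,0],
  ],
)

```text
clock: 5.75
position: [0.5702, 0.001, 0.053]
tool_rot: [-3.135, -0.027, -0.456]
force: [-2.6, -0.3, 6.9]
grip_width: 0.0
```

Emit:
drive_tool(
  series=[
    [0,0,0,-0.0002,0],
    [0,0,0,-0.0002,0],
  ],
)

```text
clock: 5.95
position: [0.5702, 0.001, 0.053]
tool_rot: [-3.135, -0.027, -0.456]
force: [-2.5, 0.5, 7.7]
grip_width: -0.0
```

Emit:
drive_tool(
  series=[
    [0,0,0,-0.0003,0],
    [0,0,0,-0.00025,0],
    [0,0,0,-0.00022,0],
  ],
)

```text
clock: 6.25
position: [0.5702, 0.001, 0.0529]
tool_rot: [-3.135, -0.027, -0.457]
force: [-3.5, -0.5, 8.0]
grip_width: 0.0002
```

Emit:
drive_tool(
  series=[
    [0,0,0,-0.00022,0],
    [0,0,0,-0.00022,0],
    [0,0,0,-0.00022,0],
  ],
)

```text
clock: 6.55
position: [0.5702, 0.001, 0.0529]
tool_rot: [-3.135, -0.027, -0.457]
force: [-2.8, 0.5, 8.8]
grip_width: -0.0004
```

Emit:
drive_tool(
  series=[
    [0,0,0,-0.00022,0],
    [0,0,0,-0.00022,0],
  ],
)

```text
clock: 6.75
position: [0.5702, 0.001, 0.0529]
tool_rot: [-3.135, -0.027, -0.457]
force: [-3.5, 0.0, 7.9]
grip_width: 0.0002
```

Emit:
drive_tool(
  series=[
    [0,0,0,0.003,0],
    [0,0,0,0.02,0.004],
    [0,0,0,0.03,0],
    [0,0,0,0.03,0],
    [40,-0.01,-0.02,0.02,0],
    [40,-0.015,-0.03,0.01,0],
    [40,-0.02,-0.04,0,0],
    [40,-0.02,-0.04,0,0],
    [40,-0.005,-0.012,0,0],
    [40,0,0,0,0],
  ],
)

```text
clock: 7.75
position: [0.4969, -0.1444, 0.1711]
tool_rot: [-3.134, -0.029, -0.45]
force: [-0.4, 1.0, -0.5]
grip_width: 0.0342
```

Run:
```python
from h import *
np.set_printoptions(precision=4,suppress=True)
o=bot.observe();print(o['position'],o['tool_rot'],o['force'],o['grip_width'])
snap('wrist','w3.png');print(proj('wrist',[.4897,-.1635,.1015]))
```

```text
[ 0.4969 -0.1444  0.1711] [-3.1344 -0.0292 -0.4497] [-0.3864  0.9888 -0.5312] 0.03423209396117512
[np.float64(283.9277929639957), np.float64(202.69294012352603)]
```

View pics/w3.png

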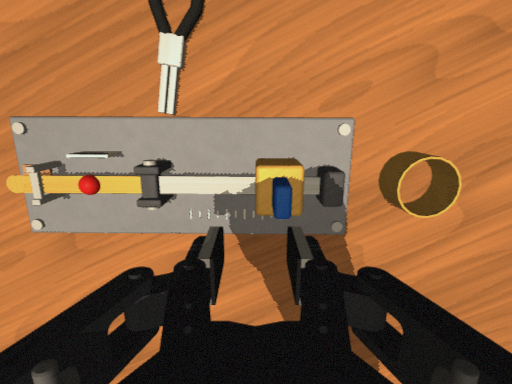

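```bash
cat >> h.py <<'E'
B=np.array([.5695,0.]);Y=.453;u=np.array([np.sin(Y),np.cos(Y)]);v=np.array([u[1],-u[0]])
def fin(q): return B+u*(-190+q)/1000.
def fit(img,q0=.0,n='wrist'):
    # fin tip rectangle overlay for position q mm
    f=fin(q0); return [proj(n,[*(f+u*a*.007+v*b*.014),z]) for z in (.103,.067) for a,b in ((-1,-1),(1,-1),(1,1),(-1,1))]
E
python3 - <<'E'
from h import *
im=cv2.imread('pics/w3.png')
for q,c in ((0,(0,0,255)),(6,(0,255,0))):
    p=np.array(fit(im,q));print(p.round(0).tolist())
    cv2.polylines(im,[p[:4].astype(int)],True,c); cv2.polylines(im,[p[4:].astype(int)],True,c)
cv2.imwrite('pics/w3o.png',cv2.resize(im[140:250,200:360],None,fx=5,fy=5,interpolation=0))
E
```

```text
[[303.0, 220.0], [285.0, 220.0], [286.0, 185.0], [305.0, 185.0], [297.0, 207.0], [281.0, 206.0], [282.0, 176.0], [298.0, 176.0]]
[[295.0, 220.0], [277.0, 220.0], [278.0, 185.0], [297.0, 185.0], [290.0, 207.0], [275.0, 206.0], [275.0, 176.0], [291.0, 176.0]]
```

View pics/w3o.png

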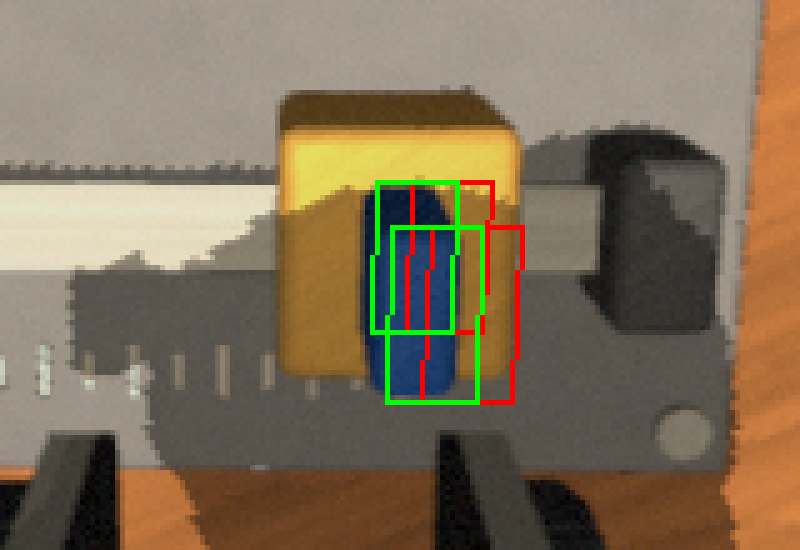

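Emit:
drive_tool(
  series=[
    [40,-0.004,-0.01,0,0],
    [40,-0.004,-0.01,-0.01,0],
    [40,0,0,-0.02,0],
    [40,0,0,-0.015,0],
    [40,0,0,0,0],
    [40,0,0,0,0],
  ],
)

```text
clock: 8.4
position: [0.4899, -0.1624, 0.1224]
tool_rot: [-3.133, -0.028, -0.443]
force: [0.1, 0.1, 0.5]
grip_width: 0.0341
```

Run:
```python
from h import *
np.set_printoptions(precision=4,suppress=True)
o=bot.observe();print(o['position'],o['tool_rot'],o['force'],o['grip_width'])
snap('wrist','w4.png')
```

```text
[ 0.4899 -0.1624  0.1224] [-3.1333 -0.0284 -0.443 ] [0.1387 0.0659 0.5108] 0.034106539587028625
```

View pics/w4.png

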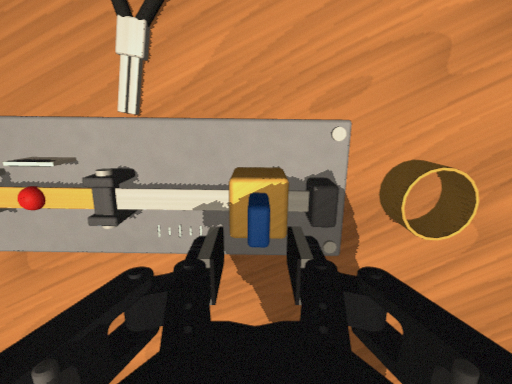

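Emit:
drive_tool(
  series=[
    [40,0,-0.001,-0.015,-0.01],
    [40,0,0,-0.015,0],
    [40,0,0,-0.01,0],
    [40,0,0,-0.006,0],
    [40,0,0,0,0],
    [40,0,0,0,0],
  ],
)

```text
clock: 9.05
position: [0.4921, -0.1634, 0.0779]
tool_rot: [-3.132, -0.033, -0.452]
force: [-0.2, -0.0, 0.7]
grip_width: 0.0342
```

Run:
```python
from h import *
np.set_printoptions(precision=4,suppress=True)
o=bot.observe();print(o['position'],o['tool_rot'],o['force'],o['grip_width'])
snap('wrist','w5.png')
snap('side','s5.png')
```

```text
[ 0.4921 -0.1634  0.0779] [-3.1321 -0.0333 -0.452 ] [-0.2053 -0.0097  0.7404] 0.034161351228843145
```

View pics/w5.png

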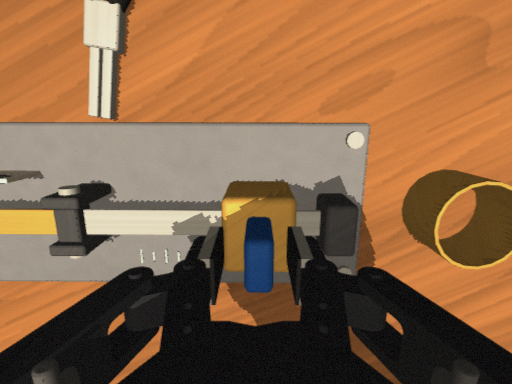

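View pics/s5.png

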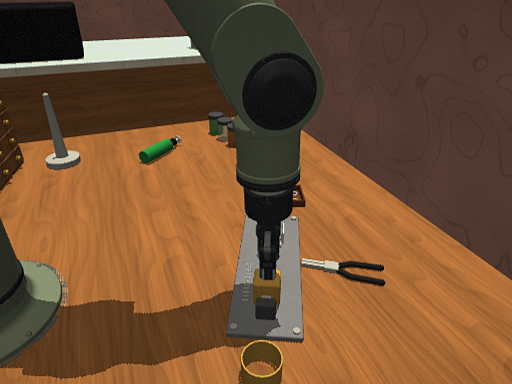

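Emit:
drive_tool(
  series=[
    [40,-0.002,0.001,-0.003,0],
    [10,0,0,0,0],
    [10,0,0,0,0],
    [10,0,0,0,0],
    [10,0,0,0,0],
    [10,0,0,0,0],
  ],
  newtons=25,
)

```text
clock: 9.75
position: [0.4904, -0.1627, 0.0757]
tool_rot: [-3.132, -0.035, -0.452]
force: [0.0, -1.1, -1.1]
grip_width: 0.0134
```

Emit:
drive_tool(
  series=[
    [10,0.0011,0.0023,0,0],
    [10,0.0022,0.0045,0,0],
    [10,0.0022,0.0045,0,0],
    [10,0.0022,0.0045,0,0],
    [10,0.0022,0.0045,0,0],
    [10,0.0022,0.0045,0,0],
  ],
)

```text
clock: 10.35
position: [0.5023, -0.1382, 0.0758]
tool_rot: [-3.134, -0.035, -0.454]
force: [-1.7, -3.9, 0.4]
grip_width: 0.0134
```

Emit:
drive_tool(
  series=[
    [10,0.0022,0.0045,0,0],
    [10,0.0022,0.0045,0,0],
    [10,0.0022,0.0045,0,0],
    [10,0.0022,0.0045,0,0],
    [10,0.001,0.0022,0,0],
    [10,0,0,0,0],
    [10,0,0,0,0],
  ],
)

```text
clock: 11.05
position: [0.5136, -0.115, 0.0758]
tool_rot: [-3.134, -0.035, -0.453]
force: [-0.6, -4.2, 1.4]
grip_width: 0.0136
```

Emit:
drive_tool(
  series=[
    [40,0,0,0,0],
    [40,0,0,0,0],
    [40,0,0,0,0],
    [40,0,0,0.015,0],
    [40,0,0,0.02,0],
    [20,0.005,0.01,0.01,0],
    [0,0.015,0.03,0,0],
    [0,0.02,0.04,0,0],
    [0,0.015,0.03,-0.01,0],
    [0,0.003,0.006,-0.01,0],
    [0,0,0,0,0],
    [0,0,0,0,0],
  ],
)

```text
clock: 12.25
position: [0.5741, 0.0107, 0.1016]
tool_rot: [-3.13, -0.035, -0.453]
force: [-0.3, -1.1, 0.4]
grip_width: -0.0004
```

Emit:
drive_tool(
  series=[
    [0,-0.004,-0.009,-0.01,0],
    [0,0,0,-0.01,0],
    [0,0,0,-0.01,0],
    [0,0,0,-0.003,0],
    [0,0,0,0,0],
    [0,0,0,0,0],
  ],
)

```text
clock: 12.85
position: [0.5684, -0.0035, 0.066]
tool_rot: [-3.131, -0.034, -0.459]
force: [0.1, 0.2, 0.6]
grip_width: -0.0001
```

Emit:
drive_tool(
  series=[
    [0,0.001,0.004,-0.004,0.005],
    [0,0,0,-0.003,0],
    [0,0,0,0,0],
    [0,0,0,0,0],
    [0,0,0,0,0],
  ],
)

```text
clock: 13.35
position: [0.5702, 0.0014, 0.0591]
tool_rot: [-3.13, -0.036, -0.453]
force: [0.1, -0.2, -0.1]
grip_width: -0.0002
```

Run:
```python
from h import *
np.set_printoptions(precision=4,suppress=True)
o=bot.observe();print(o['position'],o['tool_rot'],o['force'])
snap('wrist','w6.png')
```

```text
[0.5702 0.0014 0.0591] [-3.1302 -0.0356 -0.4527] [ 0.1319 -0.1652 -0.1337]
```

View pics/w6.png

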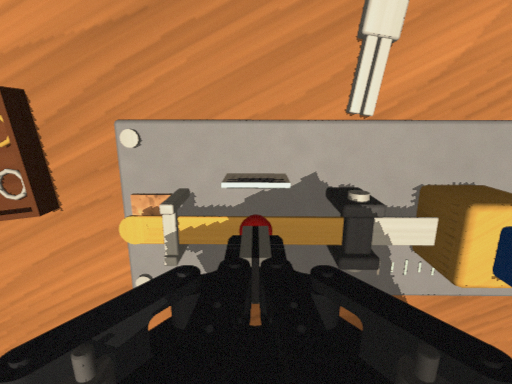

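Emit:
drive_tool(
  series=[
    [0,0,0,-0.003,0],
    [0,0,0,-0.0015,0],
    [0,0,0,-0.0007,0],
  ],
)

```text
clock: 13.7
position: [0.5703, 0.0013, 0.0538]
tool_rot: [-3.13, -0.036, -0.453]
force: [-0.1, 0.3, -0.7]
grip_width: 0.0
```

Emit:
drive_tool(
  series=[
    [0,0,0,-0.0004,0],
    [0,0,0,-0.0003,0],
  ],
)

```text
clock: 13.9
position: [0.5703, 0.0013, 0.053]
tool_rot: [-3.13, -0.036, -0.453]
force: [-0.5, 0.4, 4.4]
grip_width: 0.0003
```

Emit:
drive_tool(
  series=[
    [0,0,0,-0.0003,0],
    [0,0,0,-0.0002,0],
  ],
)

```text
clock: 14.1
position: [0.5703, 0.0013, 0.0527]
tool_rot: [-3.13, -0.036, -0.453]
force: [-1.5, -0.8, 4.5]
grip_width: 0.0002
```

Emit:
drive_tool(
  series=[
    [0,0,0,-0.0002,0],
    [0,0,0,-0.0002,0],
  ],
)

```text
clock: 14.3
position: [0.5703, 0.0014, 0.0525]
tool_rot: [-3.13, -0.036, -0.453]
force: [-1.0, -0.6, 4.2]
grip_width: 0.0001
```

Emit:
drive_tool(
  series=[
    [0,0,0,-0.0004,0],
    [0,0,0,-0.0005,0],
  ],
)

```text
clock: 14.5
position: [0.5704, 0.0015, 0.0517]
tool_rot: [-3.13, -0.036, -0.453]
force: [-1.5, 0.6, 4.7]
grip_width: -0.0001
```

Emit:
drive_tool(
  series=[
    [0,0,0,-0.0005,0],
    [0,0,0,-0.0005,0],
  ],
)

```text
clock: 14.7
position: [0.5705, 0.0016, 0.0507]
tool_rot: [-3.129, -0.036, -0.453]
force: [-1.7, 0.9, 6.6]
grip_width: 0.0001
```

Emit:
drive_tool(
  series=[
    [0,0,0,-0.0005,0],
    [0,0,0,-0.0005,0],
  ],
)

```text
clock: 14.9
position: [0.5705, 0.0017, 0.0498]
tool_rot: [-3.129, -0.037, -0.453]
force: [-2.0, -0.0, 5.3]
grip_width: -0.0
```

Emit:
drive_tool(
  series=[
    [0,0,0,-0.0005,0],
    [0,0,0,-0.0005,0],
  ],
)

```text
clock: 15.1
position: [0.5706, 0.0019, 0.0489]
tool_rot: [-3.129, -0.037, -0.453]
force: [-2.6, 1.2, 6.6]
grip_width: 0.0001
```

Emit:
drive_tool(
  series=[
    [0,0,0,-0.0005,0],
    [0,0,0,-0.0005,0],
  ],
)

```text
clock: 15.3
position: [0.5706, 0.0019, 0.048]
tool_rot: [-3.129, -0.037, -0.453]
force: [-2.2, -0.0, 6.9]
grip_width: -0.0
```

Emit:
drive_tool(
  series=[
    [0,0,0,-0.0005,0],
    [0,0,0,-0.0004,0],
  ],
)

```text
clock: 15.5
position: [0.5707, 0.002, 0.0472]
tool_rot: [-3.129, -0.037, -0.453]
force: [-2.4, 0.5, 7.7]
grip_width: -0.0001
```

Emit:
drive_tool(
  series=[
    [0,0,0,-0.0002,0],
    [0,0,0,-0.0002,0],
  ],
)

```text
clock: 15.7
position: [0.5707, 0.002, 0.047]
tool_rot: [-3.129, -0.037, -0.453]
force: [-2.4, -0.6, 7.6]
grip_width: -0.0
```

Emit:
drive_tool(
  series=[
    [0,0,0,-0.0002,0],
  ],
)

```text
clock: 15.8
position: [0.5707, 0.002, 0.0469]
tool_rot: [-3.129, -0.037, -0.453]
force: [-2.6, 0.5, 6.8]
grip_width: -0.0005
```

Emit:
drive_tool(
  series=[
    [0,0,0,-0.0002,0],
  ],
)

```text
clock: 15.9
position: [0.5707, 0.002, 0.0467]
tool_rot: [-3.129, -0.037, -0.453]
force: [-3.0, 1.6, 6.4]
grip_width: 0.0
```

Emit:
drive_tool(
  series=[
    [0,0,0,-0.0002,0],
  ],
)

```text
clock: 16.0
position: [0.5707, 0.002, 0.0466]
tool_rot: [-3.129, -0.037, -0.453]
force: [-2.4, 0.3, 7.0]
grip_width: 0.0004
```

Emit:
drive_tool(
  series=[
    [0,0,0,-0.0002,0],
  ],
)

```text
clock: 16.1
position: [0.5707, 0.002, 0.0465]
tool_rot: [-3.129, -0.037, -0.453]
force: [-2.2, 0.2, 7.2]
grip_width: -0.0
```

```bash
cat >> h.py <<'E'
def avg(n=12):
    F=[];Z=[]
    for i in range(n):
        bot.grab_frame('top'); o=bot.observe(); F.append(o['force']); Z.append(o['position'])
    F=np.array(F);Z=np.array(Z)
    np.set_printoptions(precision=4,suppress=True)
    print(o['clock'],'F',F.mean(0),F.std(0),'z',Z[0],Z[-1]); print(F[:,2].round(1))
E
python3 -c "
from h import *
avg()"
```

```text
16.7 F [-2.1527  0.4232  7.3288] [0.4588 0.4347 0.5796] z [0.5707 0.0021 0.0465] [0.5707 0.002  0.0465]
[7.5 8.2 7.3 6.5 7.6 7.6 7.3 7.3 8.3 7.5 6.6 6.4]
```

Emit:
drive_tool(
  series=[
    [0,0,0,0.0005,0],
    [0,0,0,0.001,0],
    [0,0,0,0.002,0],
    [0,0,0,0.003,0],
    [0,0,0,0.004,0],
    [0,0,0,0.01,0],
    [0,0,0,0,0],
    [0,0,0,0,0],
  ],
)

```text
clock: 17.5
position: [0.5708, 0.0017, 0.0687]
tool_rot: [-3.129, -0.037, -0.453]
force: [-0.6, -0.0, 0.3]
grip_width: 0.0003
```

```bash
python3 -c "
from h import *
avg(10)"
```

```text
18.0 F [-0.0213  0.2084 -0.0995] [0.5118 0.389  0.5246] z [0.5709 0.0017 0.0687] [0.5706 0.0017 0.0683]
[-0.6 -0.9  0.3  0.6  0.4 -0.1 -0.7  0.6 -0.1 -0.3]
```

Emit:
drive_tool(
  series=[
    [0,0,0,0.03,0],
    [0,0,0,0.03,0],
    [40,-0.01,-0.02,0.005,0],
    [40,-0.018,-0.035,0,0],
    [40,-0.018,-0.035,0,0],
    [40,-0.008,-0.018,0,0],
    [40,0,0,0,0],
    [40,0,0,0,0],
  ],
)

```text
clock: 18.8
position: [0.5142, -0.1088, 0.1357]
tool_rot: [-3.129, -0.037, -0.451]
force: [0.9, -1.1, -0.1]
grip_width: 0.0344
```

Emit:
drive_tool(
  series=[
    [40,-0.001,-0.006,-0.01,0],
    [40,0,0,-0.02,0],
    [40,0,0,-0.015,0],
    [40,0,0,-0.008,0],
    [40,0,0,0,0],
    [40,0,0,0,0],
  ],
)

```text
clock: 19.4
position: [0.5146, -0.1118, 0.0785]
tool_rot: [-3.128, -0.037, -0.445]
force: [0.5, 0.3, 1.3]
grip_width: 0.0345
```

Run:
```python
from h import *
np.set_printoptions(precision=4,suppress=True)
o=bot.observe();print(o['position'],o['tool_rot'],o['force'])
snap('wrist','w7.png')
```

```text
[ 0.5146 -0.1118  0.0785] [-3.1281 -0.0369 -0.4452] [0.4859 0.2787 1.3025]
```

View pics/w7.png

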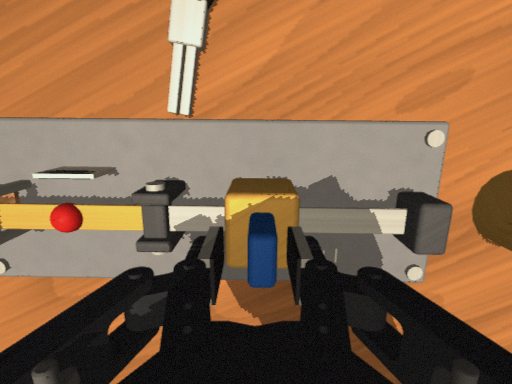

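Emit:
drive_tool(
  series=[
    [40,-0.001,-0.003,-0.003,-0.008],
    [40,0,0,0,0],
    [40,0,0,0,0],
  ],
)

```text
clock: 19.75
position: [0.5144, -0.1152, 0.0766]
tool_rot: [-3.127, -0.039, -0.454]
force: [-0.3, 0.2, -0.9]
grip_width: 0.0342
```

Emit:
drive_tool(
  series=[
    [10,0,0,0,0],
    [10,0,0,0,0],
    [10,0,0,0,0],
    [10,0,0,0,0],
    [10,0,0,0,0],
  ],
)

```text
clock: 20.25
position: [0.5145, -0.1153, 0.077]
tool_rot: [-3.127, -0.04, -0.454]
force: [0.7, -0.2, -1.1]
grip_width: 0.0138
```

Emit:
drive_tool(
  series=[
    [10,-0.0009,-0.0018,0,0],
    [10,-0.0009,-0.0018,0,0],
    [10,-0.0007,-0.0015,0,0],
    [10,0,0,0,0],
    [10,0,0,0,0],
  ],
)

```text
clock: 20.75
position: [0.5123, -0.1198, 0.077]
tool_rot: [-3.126, -0.04, -0.453]
force: [2.8, 3.2, -2.3]
grip_width: 0.0139
```

Emit:
drive_tool(
  series=[
    [10,-0.0005,-0.0012,0,0],
    [10,0,0,0,0],
    [10,0,0,0,0],
  ],
)

```text
clock: 21.05
position: [0.5117, -0.1211, 0.077]
tool_rot: [-3.126, -0.04, -0.453]
force: [1.7, 2.7, -2.6]
grip_width: 0.0139
```

Emit:
drive_tool(
  series=[
    [40,0,0,0,0],
    [40,0,0,0,0],
    [40,0,0,0,0],
    [40,0,0,0.015,0],
    [40,0,0,0.02,0],
    [20,0.005,0.01,0.01,0],
    [0,0.015,0.03,0,0],
    [0,0.018,0.038,0,0],
    [0,0.014,0.028,-0.01,0],
    [0,0.003,0.006,-0.01,0],
    [0,0,0,0,0],
    [0,0,0,0,0],
  ],
)

```text
clock: 22.25
position: [0.5683, -0.0033, 0.1032]
tool_rot: [-3.126, -0.04, -0.456]
force: [-1.0, -0.9, 1.5]
grip_width: -0.0004
```

Emit:
drive_tool(
  series=[
    [0,0.001,0.004,-0.01,0.003],
    [0,0,0,-0.01,0],
    [0,0,0,-0.01,0],
    [0,0,0,-0.005,0],
    [0,0,0,0,0],
    [0,0,0,0,0],
  ],
)

```text
clock: 22.85
position: [0.5682, -0.003, 0.0652]
tool_rot: [-3.128, -0.04, -0.458]
force: [-0.6, -0.2, 0.3]
grip_width: -0.0002
```

Emit:
drive_tool(
  series=[
    [0,0.001,0.004,-0.004,0.004],
    [0,0,0,-0.003,0],
    [0,0,0,0,0],
    [0,0,0,0,0],
  ],
)

```text
clock: 23.25
position: [0.5698, 0.0015, 0.0583]
tool_rot: [-3.127, -0.041, -0.453]
force: [-0.6, 0.5, 0.3]
grip_width: 0.0002
```

```bash
python3 -c "
from h import *
avg(6)"
```

```text
23.55 F [ 0.0731 -0.1736  0.1758] [0.4216 0.4108 0.476 ] z [0.5697 0.0015 0.0583] [0.5697 0.0013 0.0583]
[-0.1  0.   0.4  0.5  0.8 -0.6]
```

Emit:
drive_tool(
  series=[
    [0,0,0,-0.003,0],
    [0,0,0,-0.001,0],
    [0,0,0,-0.0005,0],
  ],
)

```text
clock: 23.85
position: [0.5698, 0.0013, 0.0536]
tool_rot: [-3.127, -0.041, -0.454]
force: [0.4, 0.3, 0.5]
grip_width: -0.0001
```

Emit:
drive_tool(
  series=[
    [0,0,0,-0.0004,0],
    [0,0,0,-0.0003,0],
    [0,0,0,-0.0003,0],
  ],
)

```text
clock: 24.15
position: [0.5699, 0.0013, 0.0528]
tool_rot: [-3.127, -0.041, -0.454]
force: [-2.2, -0.1, 4.9]
grip_width: -0.0001
```

Emit:
drive_tool(
  series=[
    [0,0,0,-0.0004,0],
    [0,0,0,-0.0004,0],
    [0,0,0,-0.0004,0],
  ],
)

```text
clock: 24.45
position: [0.5699, 0.0014, 0.0522]
tool_rot: [-3.127, -0.042, -0.454]
force: [-1.5, -0.7, 5.6]
grip_width: 0.0002
```

Emit:
drive_tool(
  series=[
    [0,0,0,-0.0004,0],
    [0,0,0,-0.0004,0],
    [0,0,0,-0.0004,0],
  ],
)

```text
clock: 24.75
position: [0.57, 0.0015, 0.0516]
tool_rot: [-3.127, -0.042, -0.454]
force: [-1.6, 0.0, 6.5]
grip_width: 0.0001
```

Emit:
drive_tool(
  series=[
    [0,0,0,-0.0005,0],
    [0,0,0,-0.0005,0],
    [0,0,0,-0.0005,0],
  ],
)

```text
clock: 25.05
position: [0.57, 0.0016, 0.0508]
tool_rot: [-3.127, -0.042, -0.454]
force: [-1.5, 1.0, 6.7]
grip_width: 0.0
```

Emit:
drive_tool(
  series=[
    [0,0,0,-0.0005,0],
    [0,0,0,-0.0005,0],
  ],
)

```text
clock: 25.25
position: [0.57, 0.0016, 0.0504]
tool_rot: [-3.127, -0.042, -0.454]
force: [-2.2, -0.3, 6.5]
grip_width: 0.0001
```

Emit:
drive_tool(
  series=[
    [0,0,0,-0.0006,0],
    [0,0,0,-0.0006,0],
    [0,0,0,-0.0006,0],
    [0,0,0,-0.0006,0],
  ],
)

```text
clock: 25.65
position: [0.5701, 0.0018, 0.049]
tool_rot: [-3.126, -0.043, -0.454]
force: [-2.4, 0.5, 6.6]
grip_width: 0.0002
```

Emit:
drive_tool(
  series=[
    [0,0,0,-0.0006,0],
    [0,0,0,-0.0006,0],
    [0,0,0,-0.0005,0],
  ],
)

```text
clock: 25.95
position: [0.5702, 0.0018, 0.0482]
tool_rot: [-3.126, -0.043, -0.454]
force: [-3.0, -0.1, 7.9]
grip_width: -0.0001
```

Emit:
drive_tool(
  series=[
    [0,0,0,-0.0005,0],
    [0,0,0,-0.0004,0],
  ],
)

```text
clock: 26.15
position: [0.5702, 0.0019, 0.0479]
tool_rot: [-3.126, -0.043, -0.454]
force: [-2.7, 0.9, 7.5]
grip_width: 0.0
```

Emit:
drive_tool(
  series=[
    [0,0,0,-0.0005,0],
    [0,0,0,-0.0005,0],
    [0,0,0,-0.0004,0],
    [0,0,0,-0.0003,0],
  ],
)

```text
clock: 26.55
position: [0.5702, 0.0019, 0.0474]
tool_rot: [-3.126, -0.044, -0.454]
force: [-2.5, -0.1, 7.8]
grip_width: -0.0
```

```bash
python3 -c "
from h import *
avg(16)"
```

```text
27.35 F [-2.6501  0.0089  7.7026] [0.4615 0.3165 0.3363] z [0.5702 0.0019 0.0474] [0.5702 0.0019 0.0474]
[8.1 7.7 8.1 7.7 7.1 7.4 7.8 8.  8.  7.6 8.2 7.2 7.4 7.4 7.4 8. ]
```

Emit:
drive_tool(
  series=[
    [0,0,0,-0.0005,0],
    [0,0,0,-0.0005,0],
    [0,0,0,-0.0005,0],
    [0,0,0,-0.0004,0],
    [0,0,0,-0.0003,0],
  ],
)

```text
clock: 27.85
position: [0.5703, 0.002, 0.0468]
tool_rot: [-3.126, -0.045, -0.454]
force: [-3.5, -0.3, 8.7]
grip_width: 0.0001
```

```bash
python3 -c "
from h import *
avg(20)"
```

```text
28.85 F [-2.7937 -0.0397  8.1603] [0.4828 0.4686 0.3892] z [0.5703 0.002  0.0468] [0.5702 0.002  0.0468]
[8.  7.7 8.  7.9 8.1 7.7 8.5 7.6 8.2 8.2 7.8 8.2 9.3 8.3 7.9 8.5 8.2 8.1
 8.8 8.2]
```

Emit:
drive_tool(
  series=[
    [0,0,0,0.001,0],
    [0,0,0,0.002,0],
    [0,0,0,0.003,0],
    [0,0,0,0.004,0],
    [0,0,0,0.015,0],
    [0,0,0,0.03,0],
    [0,0,0,0.04,0],
    [0,0,0,0.03,0],
    [0,-0.03,0,0.02,0],
    [0,-0.03,0,0,0],
    [0,0,0,0,0],
    [0,0,0,0,0],
  ],
)

```text
clock: 30.05
position: [0.5077, 0.0023, 0.1994]
tool_rot: [-3.124, -0.046, -0.453]
force: [0.6, 0.5, 0.2]
grip_width: -0.0003
```

Run:
```python
from h import *
snap('top','t9.png'); snap('wrist','w9.png'); o=bot.observe(); print(o['clock'],o['position'],o['force'])
```

```text
30.15 [0.50784851 0.00231823 0.19885921] [ 0.39808542  0.22267857 -0.36042929]
```

View pics/t9.png

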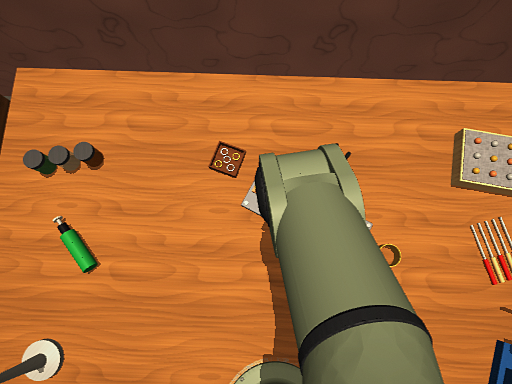

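View pics/w9.png

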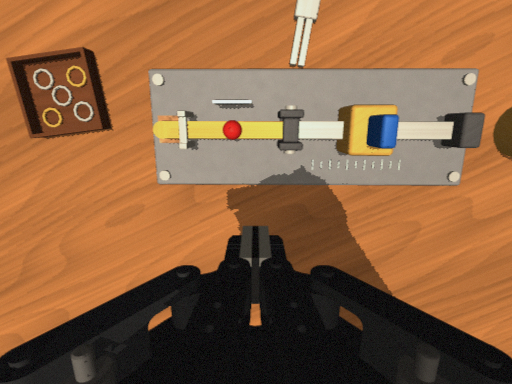

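The wrist view shows the leaf free, with the button at (232,130) and the fin at (383,131). The tray, pliers and cuff look to be where they started, and the gripper is clear of everything.

```bash
python3 -c "
from workcell import bot
print(bot.job_done())"
```

```text
the job is handed in; nothing more can be done
None
```

The leaf is eased: in the last test a press of 8.2 N (average reading), held steady for 1 s, pushed the button down 6.2 mm. That works out to about 5.9 mm at exactly 8 N, within the millimetre allowed.

- **As found:** I held about 8 N on the button for over a second and it gave no more than about 0.1 mm. One reading during this test reached 11 N, the highest I saw on the button, well under the 20 N limit.
- **First setting:** I slid the poise about 53 mm towards the pivot. The button then went down 6.5 mm at only 7.3 N, so it was slightly too soft.
- **Final setting:** I moved the poise back about 6.4 mm and ran the last test above.

The last pictures show the leaf free, the poise as set and the gripper clear of everything. The ring tray is unmoved. The pliers and cuff are only partly in view but look undisturbed; I never touched any of the three. I handed the job in at about 30 s of the 72 s allowed.

Two small imperfections:
- **Tool tilt:** it drifted about 2.6° off vertical during the job.
- **Sideways force:** the last press also carried about 2.8 N sideways on the button.

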